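Make up two centrifuge kits

ROBOT

A 6-joint arm with a two-finger parallel gripper is mounted at the origin on the work surface. World frame = base frame: x ahead of the robot, y to its left, z up, the work surface at z = 0. Lengths are in m, angles in rad, forces in N, time in s.
With the tool pointing down it reaches from about 0.4 to 0.825 m from the base axis. Payload 7 kg.
Tool frame: the origin (TCP) lies on the centre line of the jaws, within the pads' length; the fingertips stand 14 mm ahead of it and the grasp point (between the pads) lies 5 mm behind it; z points along the fingers, y is the line along which they close (so a half turn about z gives the same grasp; the last joint's range is limited). The gripper opens to 88 mm and grips with 3 to 60 N. Pads are 19 mm wide; open, the fingers measure 130 mm over their backs; the gripper's body (78 mm by 193 mm) begins 47 mm behind the grasp point.
Start: joints at [-0.998, 0.359, 0.012, 0, -1.224, -0.288], TCP at [0.19, -0.648, 0.241] pointing down, gripper open.
Joint ranges: [-3.07, 3.07], [-1.43, 2.12], [-1.02, 1.25], [-3.03, 1.67], [-3.05, -0], [-3.03, 3.03]. Speed limits (rad/s): [2.39, 2.39, 3.01, 3.14, 3.14, 3.14].

INTERFACE

Orientations are given as [roll, pitch, yaw] about the fixed x, y, z axes, in that order (R = Rz(yaw) Ry(pitch) Rx(roll)).
In Python, from station import arm gives the robot as it stands.
- The arm moves only by the tool move_arm, never from a script. Its argument "rows" is a list of rows, each an object with "translation": the shift along the tool's x, y, z in cm, a list of three; "rot": the turn, a rotation vector about the tool's x, y, z in degrees, a list of three; "hand": the closure, from 0 (fully open) to 1 (shut). A call has 1 to 8 rows; each row is the pose to reach, as a shift and turn from the pose commanded when the call began, along the tool's axes at that moment; what a row does not reach only later rows make up. A row lasts 1/12 s, in which the tool goes at most 41.7 mm and 7.16 degrees, less where a joint would pass 70% of its speed; a pose out of reach is approached as far as the arm can. A call with a gripper value outside its range is refused whole. The fingers move at their own pace and stop on an object; "squeeze" is the grip in N (left out, the last holds). Time passes only in rows, so rows that repeat a pose let the fingers close. It gives the time, the measured TCP pose, the force, the opening and the grip force at its end, in the units of the state.
- arm.get_state(): the state, without advancing time (a new reading comes with each control period).
- arm.grab_frame(name): name is "side" or "top" or "wrist"; returns (picture, depth): 384x512x3 uint8, red, green, blue; 384x512 float32, m along the optical axis (not along the pixel's ray), 0 where there is no reading.
- arm.camera_params(name): a dict with "vfov" (degrees; the focal length in pixels is half the picture's height over the tangent of half this angle, whatever the lens; pixels are square), "cx", "cy" (the principal point, pixels), "position" and "orientation" of the camera in the world; the wrist camera has in their place "tool_from_camera" (4x4, takes a point from camera to tool coordinates, whose origin is the TCP and whose axes are the flange's). Camera axes: x right, y down, z forward; pixel columns grow to the right and rows downward; lengths in m; the calibration is good to about 2 mm. A picture is of the moment at which its call begins: read the wrist's pose just before it. camera_params takes no time and is no camera call.
- arm.job_done(): hands the job in; it is judged then, once.
Trained networks look in the newest picture that a camera, given by its name, has taken for a name from the list of things; names that differ only in an ending like _2 or _b are one class to them, and where a whole thing is asked for, a point or a joint stands for the part that bears it (a point fixed in the world has none). Each returns a list of dicts, best first, with "p" (0 to 1); they miss things now and then, are a little off and sometimes report something else, mostly with a low value. They report only what shows in the picture. A call takes as long as a camera call. They do not tell look-alikes from the thing itself.
- arm.search_frame(label, camera): "point" ([x, y, z] in m, in the coordinates of the camera as it stood for that picture, good to about 4 mm: the middle of the surface that is visible of it).
- arm.pinpoint(label, camera): "point" ([x, y, z] in m, in the coordinates of the camera as it stood for that picture, good to about 4 mm: a listed point, or the origin of a listed thing).
The state is a dict: "t": time; "q": joint angles; "qd": joint speeds; "joint_efforts": joint torques, N m; "eef_pos": TCP position; "ee_rot": TCP orientation; "force": force on the tool from outside, world axes, zero at the start; "moment": the same for the moment, N m; "width": finger opening in m; "gripper_force": force on a finger pad.
Only numpy, scipy, OpenCV 4.12 (cv2) and the standard library are available. Lean on these libraries where they do the work, as an engineer would, in place of code of your own. Each camera call takes 0.05 s, during which the arm holds its last target. There are 200 camera calls.

TASK

Make up the two centrifuge kits from the stock in the middle of the bench. The square tray gets the capped bucket: stand the metal bucket in the tray, put the round six-hole adapter upright in the bucket, and set the cap level and centred on the bucket's rim. The long tray gets the square four-hole adapter, standing upright in its short compartment, and the T-handled rotor key, lying flat in its long compartment; leave the tube rack, timer and jar where they are.

Things in the scene. Friction and masses are not known exactly. Their poses are not given: they have to be found in the camera images.
- square_tray: Square steel tray without divider, fixed; 108 x 108 mm outside, 100 x 100 mm inside, floor 4 mm thick, walls rise 9 mm above the floor. It and the long tray lie left and right of the stock, either way round. Origin: centre of its underside, on the bench; z up, x and y along its sides.
- long_tray: Long fixed steel tray, 300 (its x) x 120 mm outside, 292 x 112 inside; floor 4 mm thick, walls and divider rise 9 mm above it. The 4 mm divider crosses at x = +50 mm: long compartment (194 x 112) centred at x = -49 mm, short one (94 x 112) at x = +99 mm, both at y = 0. +x points away from the robot within 0.15 rad. Origin: centre of its underside, on the bench.
- bucket: Open round aluminium centrifuge bucket standing mouth up; 62 mm outside diameter, 50 mm high, bore 55 mm, floor 4 mm thick, about 0.2 kg. Origin: centre of its underside, z up its axis.
- round_adapter: Round blue plastic tube adapter standing upright: body 45 mm diameter and 28 mm high with six small dark holes in a ring, and an upright steel lifting stem of 12 mm diameter in the middle, up to 66 mm above the underside (20 mm above the bucket's rim when it stands in the bucket). Origin: centre of its underside, z up the stem.
- square_adapter: Square blue plastic tube adapter standing upright: body 54 x 54 mm and 28 mm high with four 12 mm holes near its corners, and an upright steel lifting stem of 12 mm diameter in the middle, up to 66 mm above the underside. Origin: centre of its underside, z up the stem, x and y along the sides.
- cap: Grey plastic bucket cap, open side down: flange 72 mm diameter, 5 mm thick; hollow dome 52 mm diameter up to 31 mm (inside 44 mm wide, 26 mm deep, clears the adapter's stem); black knob 18 mm diameter from 31 to 51 mm. The flange rests on the bucket's rim; nothing locates it sideways. Origin: centre of its underside, z up the knob.
- rotor_key: T-handled key lying flat: 12 mm steel shaft along x, its axis 11 mm above the underside; black cross handle, 22 mm thick, 60 mm long along y, at x = -55 mm; 22 mm socket head at x = 45 to 65 mm; 131 mm long in all. Mass centre within 15 mm of the origin. Origin: middle of the shaft, on the underside; z up, x handle to socket, at the start within 0.5 rad of straight away from the robot.
- tube_rack: Bystander, leave alone: white two-deck tube rack 64 x 110 x 40 mm holding six capped tubes, 70 mm high over the caps, beyond the stock. Origin: centre of its underside.
- timer: Bystander, leave alone: grey bench timer 60 x 75 x 20 mm, at the far side. Origin: centre of its underside.
- reagent_jar: Bystander, leave alone: closed jar, 56 mm diameter, 70 mm high, at the far side. Origin: centre of its underside.
There are look-alikes about, which are no part of the job. Leave any pink look-alike of the square_adapter alone.

How it is judged:
At the end, for the whole second after the job is handed in: Upright on the tray floors: bucket in square tray, square adapter in short compartment; key flat in long compartment. Round adapter on the bucket's floor (axes within 8 mm), cap on its rim (within 10 mm). All level within 4.5 degrees (key 4), released, at rest (x of bucket in the frame of square_tray between -0.022 and 0.022 m and y of bucket in the frame of square_tray between -0.022 and 0.022 m and z of bucket in the frame of square_tray between 0.001 and 0.008 m and angle between each of bucket, round_adapter, cap, square_adapter's own z axis and vertical below 0.08 rad and linear speed of each of bucket, round_adapter, cap, square_adapter, rotor_key below 0.01 m/s and angular speed of each of bucket, round_adapter, cap, square_adapter, rotor_key below 0.1 rad/s and horizontal distance between round_adapter and bucket below 0.008 m and z of round_adapter in the frame of bucket between 0.001 and 0.008 m and horizontal distance between cap and bucket below 0.01 m and z of cap in the frame of bucket between 0.046 and 0.054 m and x of square_adapter in the frame of long_tray between 0.075 and 0.123 m and y of square_adapter in the frame of long_tray between -0.033 and 0.033 m and z of square_adapter in the frame of long_tray between 0.001 and 0.008 m and x of rotor_key in the frame of long_tray between -0.084 and -0.014 m and y of rotor_key in the frame of long_tray between -0.03 and 0.03 m and z of rotor_key in the frame of long_tray between 0.001 and 0.03 m and angle between rotor_key's own x axis and vertical between 1.5 and 1.64 rad); the robot touches nothing.
It fails at once if the tube rack is pushed more than 15 mm (distance of tube_rack from where it was at the start of the episode above 0.015 m).
It fails at once if the timer is pushed more than 15 mm (distance of timer from where it was at the start of the episode above 0.015 m).
It fails at once if the reagent jar is pushed more than 15 mm (distance of reagent_jar from where it was at the start of the episode above 0.015 m).
It also fails if it takes over 136 s, if anything falls off the work surface, if the arm or the gripper's body presses on something with over 40 N, if the wrist force passes 120 N, or if a joint passes its speed limit or range.

## Working session

There is one attempt and no reset: what is moved stays moved. The work goes in short steps, Python scripts to look and compute and a tool call to move; the robot and the scene stay as the last step left them, time stands still between calls to the robot, and variables do not carry over. Pictures are saved under pics/ and viewed, at most 14 in all, crops included, and the job is handed in when it is done.

Besides the shell and the picture viewer there is one more tool, called as name(argument=value, ...) on one line, values as JSON. move_arm: Moves the arm, as the interface text tells. Its arguments: {"type":"object","properties":{"rows":{"type":"array","items":{"type":"object","properties":{"translation":{"type":"array","items":{"type":"number"}},"rot":{"type":"array","items":{"type":"number"}},"hand":{"type":"number"}}}},"squeeze":{"type":"number"}},"required":["rows"]}

```bash
mkdir -p pics; ls; cat > h.py <<'E'
import numpy as np, cv2, json
from scipy.spatial.transform import Rotation as R
from station import arm
def cam(name, st=None):
    p=arm.camera_params(name)
    f=192/np.tan(np.radians(p['vfov'])/2)
    if name=='wrist':
        st=st or arm.get_state()
        T=np.eye(4);T[:3,:3]=R.from_euler('xyz',st['ee_rot']).as_matrix();T[:3,3]=st['eef_pos']
        T=T@np.array(p['tool_from_camera'])
    else:
        T=np.eye(4);T[:3,3]=p['position'];o=np.array(p['orientation'])
        T[:3,:3]=o if o.shape==(3,3) else R.from_euler('xyz',o).as_matrix()
    return f,p['cx'],p['cy'],T
def grab(name,fn=None):
    c=cam(name); rgb,d=arm.grab_frame(name)
    if fn: cv2.imwrite('pics/'+fn,rgb[:,:,::-1])
    return rgb,d,c
def cloud(d,c):
    f,cx,cy,T=c; v,u=np.mgrid[:384,:512]
    P=np.stack([(u-cx)/f*d,(v-cy)/f*d,d],-1)
    return P@T[:3,:3].T+T[:3,3]
def pix(P,c):
    f,cx,cy,T=c; q=T[:3,:3].T@(np.array(P)-T[:3,3]); return np.round([q[0]/q[2]*f+cx,q[1]/q[2]*f+cy],0)
def toW(p,c): return c[3][:3,:3]@np.array(p)+c[3][:3,3]
E
cat > a.py <<'E'
from h import *
print(arm.camera_params('top'));print(arm.camera_params('side'));print(arm.camera_params('wrist'));print(arm.get_state())
for n in ['top','side']:
    rgb,d,c=grab(n,n+'1.png'); np.savez(n+'1.npz',rgb=rgb,d=d)
    for l in ['square_tray','long_tray','bucket','round_adapter','square_adapter','cap','rotor_key','tube_rack','timer','reagent_jar']:
        if n=='side' and l in('timer','tube_rack','reagent_jar','long_tray','square_tray'):continue
        for r in arm.pinpoint(l,n)[:4]:
            w=toW(r['point'],c);print(n,l,round(r['p'],2),w.round(3),pix(w,c))
E
python3 a.py
```

```text
pics
{'vfov': 50.67857579751626, 'cx': 250.94126506372632, 'cy': 189.7835266940148, 'position': array([ 0.37269008, -0.01449917,  1.13584495]), 'orientation': array([-2.95445679,  0.03039135, -1.57463715])}
{'vfov': 47.46807908103258, 'cx': 252.06916017597388, 'cy': 196.29127555961978, 'position': array([0.25852439, 0.67473567, 0.79007696]), 'orientation': array([-2.37096837, -0.01806133, -2.64652567])}
{'vfov': 64.22740803655321, 'cx': 258.3890713780778, 'cy': 189.57538251302432, 'tool_from_camera': array([[ 8.24947367e-04, -9.68827138e-01, -2.47736343e-01,
         6.86902919e-02],
       [ 9.99999221e-01,  1.03127685e-03, -7.03095360e-04,
         2.53925719e-04],
       [ 9.36662620e-04, -2.47735570e-01,  9.68827234e-01,
        -1.43676775e-01],
       [ 0.00000000e+00,  0.00000000e+00,  0.00000000e+00,
         1.00000000e+00]])}
{'t': 0.0, 'q': array([-9.97907916e-01,  3.59413735e-01,  1.10748003e-02, -3.60857125e-04,
       -1.22410923e+00, -2.88084551e-01]), 'qd': array([ 1.81943326e-04, -2.66682121e-06, -1.17613658e-03, -7.07967470e-05,
       -1.18743403e-03,  1.74236909e-
[... 976 characters left out ...]
. 252.]
top cap 0.83 [0.627 0.106 0.001] [221. 177.]
top rotor_key 0.86 [ 0.647 -0.105 -0.001] [294. 169.]
top rotor_key 0.64 [ 0.413 -0.109  0.002] [297. 252.]
top tube_rack 0.64 [ 0.745 -0.013 -0.004] [262. 137.]
top timer 0.64 [ 0.727  0.219 -0.003] [183. 144.]
top reagent_jar 0.69 [ 0.733 -0.216  0.005] [332. 139.]
side bucket 0.7 [ 0.414 -0.105 -0.002] [339. 200.]
side round_adapter 0.79 [ 0.426  0.108 -0.   ] [301. 258.]
side square_adapter 0.89 [ 0.637 -0.011 -0.002] [244. 192.]
side square_adapter 0.75 [0.526 0.006 0.003] [280. 211.]
side cap 0.93 [ 0.625  0.11  -0.001] [223. 225.]
side cap 0.38 [ 0.726  0.219 -0.002] [161. 241.]
side rotor_key 0.95 [ 0.648 -0.107  0.003] [257. 167.]
```

View pics/top1.png

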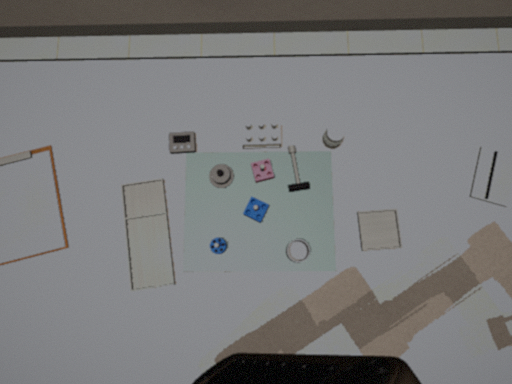

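```bash
python3 - <<'E'
import cv2
a=cv2.imread('pics/side1.png'); cv2.imwrite('pics/side1c.png',cv2.resize(a[120:320,140:400],None,fx=3,fy=3,interpolation=cv2.INTER_CUBIC))
E
```

```text
(no output)
```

View pics/side1c.png

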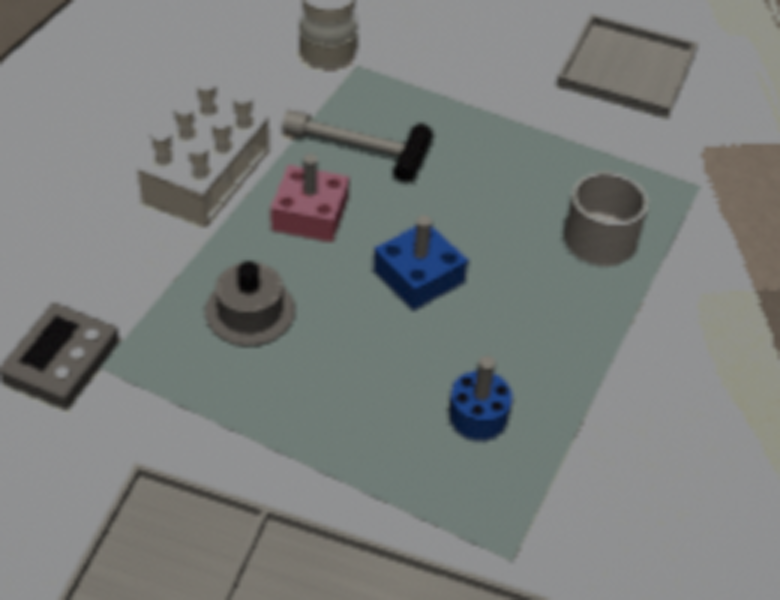

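The square-adapter look-alikes in the top picture are the blue one at (256,209) and the pink one at (263,171). The enlarged crop shows the blue one is the square four-hole part, so I take that and leave the pink one alone. The bucket is at (298,250), round adapter (219,245), cap (221,176) and key (295,170). The long tray is on the left and the square tray on the right. Next I measure them precisely from the depth.

```bash
cat > m.py <<'E'
from h import *
for n in ['top','side']:
    z=np.load(n+'1.npz');c=cam(n);P=cloud(z['d'],c);ok=z['d']>0
    def sel(x,y,r,lo,hi):
        m=ok&(np.hypot(P[...,0]-x,P[...,1]-y)<r)&(P[...,2]>lo)&(P[...,2]<hi);return P[m]
    bench=sel(.53,.06,.03,-.02,.02);print(n,'bench z',np.median(bench[:,2]))
    for l,x,y,r,lo,hi in [('bucketrim',.415,-.107,.05,.042,.06),('radstem',.428,.109,.03,.036,.08),('radbody',.428,.109,.04,.02,.034),('sqstem',.53,.006,.03,.036,.08),('sqbody',.53,.006,.045,.02,.034),('capknob',.627,.106,.03,.036,.06),('capdome',.627,.106,.04,.026,.036),('capflange',.627,.106,.05,.002,.012),('key',.647,-.107,.09,.008,.03),('pinkstem',.636,-.013,.02,.04,.08)]:
        Q=sel(x,y,r,lo,hi)
        if len(Q)<3: print(n,l,len(Q));continue
        (cx,cy),rr=cv2.minEnclosingCircle(Q[:,:2].astype(np.float32))
        b=cv2.minAreaRect(Q[:,:2].astype(np.float32))
        print(n,l,len(Q),'circ',np.round([cx,cy,rr],4),'rect',np.round(b[0],4),np.round(b[1],3),round(b[2],1),'z',Q[:,2].max().round(3))
        if l=='key':
            S=Q[Q[:,2]>.005]; 
            np.save(n+'key.npy',S)
    # trays by walls
    for l,x,y,r in [('sq',.474,-.334,.09),('long',.47,.31,.18)]:
        Q=sel(x,y,r,.002,.03)
        if len(Q)>5:
            b=cv2.minAreaRect(Q[:,:2].astype(np.float32));print(n,l,len(Q),np.round(b[0],4),np.round(b[1],3),round(b[2],1))
E
python3 m.py
```

```text
top bench z 0.0011221511254595473
top bucketrim 100 circ [ 0.4154 -0.1051  0.0308] rect [ 0.4155 -0.105 ] [0.061 0.058] 89.5 z 0.055
top radstem 21 circ [0.4289 0.1099 0.0056] rect [0.4306 0.1108] [0.01  0.011] 72.3 z 0.07
top radbody 197 circ [0.4306 0.1116 0.0225] rect [0.4308 0.1112] [0.043 0.042] 46.7 z 0.034
top sqstem 21 circ [0.5279 0.0067 0.0056] rect [0.5298 0.0072] [0.01  0.011] 56.8 z 0.069
top sqbody 318 circ [0.5301 0.0074 0.038 ] rect [0.5302 0.0073] [0.053 0.054] 63.2 z 0.034
top capknob 40 circ [0.6209 0.1028 0.0217] rect [0.6297 0.1051] [0.018 0.043] 14.6 z 0.055
top capdome 226 circ [0.63   0.1066 0.0262] rect [0.6295 0.1063] [0.05  0.048] 1.3 z 0.036
top capflange 334 circ [0.6271 0.1057 0.0498] rect [0.6273 0.1053] [0.097 0.096] 33.8 z 0.012
top key 472 circ [ 0.6451 -0.0932  0.0759] rect [ 0.639  -0.0733] [0.15 0.11] 19.3 z 0.03
top pinkstem 22 circ [ 0.6406 -0.0117  0.0056] rect [ 0.6414 -0.0117] [0.008 0.011] 88.3 z 0.068
top sq 1635 [ 0.4735 -0.3325] [0.177 0.173] 73.2
top long 6313 [0.4709 0.3109] [0.357 0.356] 31.4
side bench z 0.00051437688569822
side bucke
[... 327 characters left out ...]
263 0.0089] [0.011 0.011] 0.6 z 0.067
side sqbody 369 circ [0.5259 0.0078 0.0377] rect [0.5261 0.0082] [0.056 0.056] 63.0 z 0.032
side capknob 66 circ [0.6267 0.1072 0.0097] rect [0.6268 0.1073] [0.016 0.018] 30.3 z 0.053
side capdome 261 circ [0.6264 0.1075 0.0269] rect [0.6255 0.1081] [0.051 0.052] 31.4 z 0.036
side capflange 252 circ [0.6268 0.1064 0.0493] rect [0.6213 0.1103] [0.09  0.085] 47.6 z 0.012
side key 474 circ [ 0.6499 -0.0941  0.0791] rect [ 0.6413 -0.0691] [0.156 0.105] 21.1 z 0.03
side pinkstem 43 circ [ 0.6357 -0.0077  0.0041] rect [ 0.6379 -0.0116] [0.007 0.015] 29.3 z 0.069
side sq 1001 [ 0.4733 -0.3313] [0.167 0.172] 28.3
side long 9205 [0.4833 0.284 ] [0.357 0.297] 28.9
```

```bash
cat > m2.py <<'E'
from h import *
for n in ['top','side']:
    z=np.load(n+'1.npz');c=cam(n);P=cloud(z['d'],c);ok=z['d']>0;rgb=z['rgb'].astype(int)
    bz={'top':.001,'side':.0005}[n]
    k=np.load(n+'key.npy');k=k[k[:,1]<-.055]
    b=cv2.minAreaRect(k[:,:2].astype(np.float32));print(n,'key',len(k),np.round(b[0],4),np.round(b[1],3),round(b[2],1))
    pc=k[:,:2]; d=cv2.boxPoints(b); 
    s=k[(k[:,0]>.62)&(k[:,0]<.68)];vx,vy,x0,y0=cv2.fitLine(s[:,:2].astype(np.float32),cv2.DIST_HUBER,0,.01,.01).ravel();print('  shaft yaw',np.arctan2(vy,vx)%np.pi if vx<0 else np.arctan2(vy,vx),x0.round(4),y0.round(4),len(s))
    for l,x,y,r in [('sq',.474,-.334,.075),('long',.47,.31,.165)]:
        for lo in (.0025,.008):
            m=(ok&(np.hypot(P[...,0]-x,P[...,1]-y)<r)&(P[...,2]>lo+bz)&(P[...,2]<.022)).astype(np.uint8)
            if lo<.005: m=cv2.morphologyEx(m,cv2.MORPH_OPEN,np.ones((5,5)))
            Q=P[m>0]
            if len(Q)>5:
                b=cv2.minAreaRect(Q[:,:2].astype(np.float32));print(n,l,lo,len(Q),np.round(b[0],4),np.round(b[1],3),round(b[2],1))
E
python3 m2.py
python3 - <<'E'
import cv2,numpy as np
a=cv2.imread('pics/top1.png'); x=cv2.resize(a[165:300,110:190],None,fx=4,fy=4,interpolation=cv2.INTER_CUBIC); y=cv2.resize(a[195:265,340:415],None,fx=5,fy=5,interpolation=cv2.INTER_CUBIC)
c=np.zeros((540,700,3),np.uint8);c[:540,:320]=x;c[:350,325:700]=y;cv2.imwrite('pics/trays.png',c)
E
```

```text
top key 363 [ 0.6477 -0.105 ] [0.146 0.061] 10.2
  shaft yaw 0.17078133 0.6498 -0.105 90
top sq 0.008 260 [ 0.4733 -0.3325] [0.108 0.109] 4.1
top long 0.008 667 [0.4678 0.3023] [0.301 0.142] 7.4
side key 376 [ 0.6531 -0.1003] [0.15  0.061] 11.7
  shaft yaw 0.1290589 0.6518 -0.1011 98
side sq 0.008 218 [ 0.4692 -0.3308] [0.108 0.114] 4.2
side long 0.0025 573 [0.4636 0.3118] [0.298 0.122] 8.3
side long 0.008 1262 [0.4631 0.3117] [0.301 0.123] 8.4
```

View pics/trays.png

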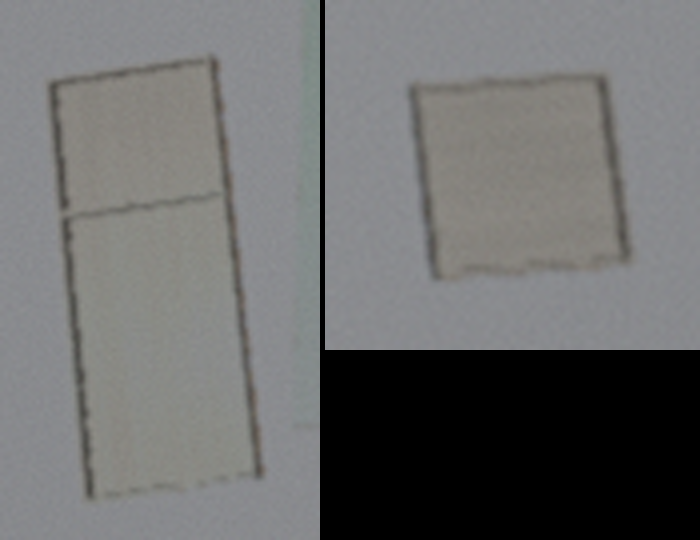

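```bash
cat > g.py <<'E'
from h import *
import sys
# usage: g.py x y z [yaw]  -> shift (cm, tool axes), rot (deg)
a=[float(v) for v in sys.argv[1:]]
s=arm.get_state();Rm=R.from_euler('xyz',s['ee_rot'])
d=Rm.inv().apply(np.array(a[:3])-s['eef_pos'])*100
Rt=R.from_euler('xyz',[np.pi,0,a[3] if len(a)>3 else -2.98])
print('t',s['t'],'shift',d.round(2),'rot',(Rm.inv()*Rt).as_rotvec(degrees=True).round(2),'pos',s['eef_pos'].round(4),'F',s['force'].round(1),'w',round(s['width'],4))
E
python3 g.py .4135 -.1045 .12
python3 - <<'E'
from h import *
c=cam('top');f,cx,cy,T=c
for l,px,h in [('long',[(123,185.7),(163.2,179.5),(175,283.7),(132.5,289.3)],.013),('sq',[(357.5+.5,213-.5),(395.5,210),(401,247),(362.5,250)],.013)]:
    W=[]
    for u,v in px:
        r=T[:3,:3]@np.array([(u-cx)/f,(v-cy)/f,1]);W.append((T[:3,3]+r*(h-T[2,3])/r[2])[:2])
    W=np.array(W);print(l,W.round(3).tolist(),W.mean(0).round(4),np.degrees([np.arctan2(*(W[0]-W[3])[::-1]),np.arctan2(*(W[1]-W[2])[::-1])]))
E
```

```text
t 0.85 shift [-36.75  45.85  12.06] rot [-0.    0.    7.06] pos [ 0.1896 -0.6478  0.2406] F [-0.4 -0.2 -0.3] w 0.0877
long [[0.601, 0.384], [0.618, 0.269], [0.328, 0.226], [0.313, 0.342]] [0.465  0.3053] [8.31254643 8.4190422 ]
sq [[0.519, -0.277], [0.525, -0.381], [0.423, -0.388], [0.416, -0.284]] [ 0.4707 -0.3326] [3.75462311 4.36721846]
```

move_arm(rows=[{"translation":[-36.75,45.85,8],"rot":[0,0,7.06],"hand":0},{"translation":[-36.75,45.85,8],"rot":[0,0,7.06],"hand":0},{"translation":[-36.75,45.85,8],"rot":[0,0,7.06],"hand":0},{"translation":[-36.75,45.85,8],"rot":[0,0,7.06],"hand":0},{"translation":[-36.75,45.85,8],"rot":[0,0,7.06],"hand":0},{"translation":[-36.75,45.85,8],"rot":[0,0,7.06],"hand":0},{"translation":[-36.75,45.85,8],"rot":[0,0,7.06],"hand":0},{"translation":[-36.75,45.85,8],"rot":[0,0,7.06],"hand":0}], squeeze=25)

```text
t: 1.52
eef_pos: [0.3157, -0.3407, 0.1956]
ee_rot: [-3.141, 0.001, -2.98]
force: [1.0, 0.8, 0.3]
width: 0.0872
gripper_force: 0.0
```

```bash
python3 g.py .4135 -.1045 .16
```

```text
t 1.5167 shift [-13.44  21.75   3.56] rot [-0.03  0.04 -0.02] pos [ 0.3157 -0.3407  0.1956] F [1.  0.8 0.3] w 0.0872
```

move_arm(rows=[{"translation":[-13.4,21.8,3.6],"rot":[0,0,0],"hand":0},{"translation":[-13.4,21.8,3.6],"rot":[0,0,0],"hand":0},{"translation":[-13.4,21.8,3.6],"rot":[0,0,0],"hand":0},{"translation":[-13.4,21.8,3.6],"rot":[0,0,0],"hand":0},{"translation":[-13.4,21.8,3.6],"rot":[0,0,0],"hand":0},{"translation":[-13.4,21.8,3.6],"rot":[0,0,0],"hand":0},{"translation":[-13.4,21.8,3.6],"rot":[0,0,0],"hand":0},{"translation":[-13.4,21.8,3.6],"rot":[0,0,0],"hand":0}])

```text
t: 2.18
eef_pos: [0.4137, -0.1033, 0.1596]
ee_rot: [3.142, 0.0, -2.976]
force: [-0.2, -0.3, 0.4]
width: 0.0877
gripper_force: 0.0
```

```bash
cat > w.py <<'E'
from h import *
import sys
# w.py fn x y r lo hi : circle fit of wrist points in band
rgb,d,c=grab('wrist',sys.argv[1]); a=[float(v) for v in sys.argv[2:]]
P=cloud(d,c)
for i in range(0,len(a),5):
    x,y,r,lo,hi=a[i:i+5]
    m=(d>0)&(np.hypot(P[...,0]-x,P[...,1]-y)<r)&(P[...,2]>lo)&(P[...,2]<hi);Q=P[m]
    if len(Q)<4: print('few',len(Q));continue
    (cx,cy),rr=cv2.minEnclosingCircle(Q[:,:2].astype(np.float32));b=cv2.minAreaRect(Q[:,:2].astype(np.float32))
    print(len(Q),'circ',np.round([cx,cy,rr],4),'rect',np.round(b[0],4),np.round(b[1],4),round(b[2],1),'z',np.percentile(Q[:,2],[2,50,98]).round(4))
print(arm.get_state()['eef_pos'].round(4),arm.get_state()['ee_rot'].round(4))
E
python3 w.py w1.png .4135 -.1045 .05 .045 .056 .4135 -.1045 .08 -.01 .01; python3 g.py .4135 -.1045 .03
```

```text
950 circ [ 0.4118 -0.106   0.031 ] rect [ 0.4117 -0.1061] [0.0611 0.0605] 10.0 z [0.0456 0.0492 0.0507]
16108 circ [ 0.4135 -0.1045  0.0801] rect [ 0.4054 -0.106 ] [0.1429 0.1597] 9.7 z [-0.0015  0.0001  0.0044]
[ 0.413  -0.1046  0.1596] [-3.1415e+00 -1.0000e-04 -2.9767e+00]
t 2.2333 shift [-0.05 -0.   12.96] rot [-0.   -0.    0.19] pos [ 0.413  -0.1046  0.1596] F [ 0.6  0.2 -0. ] w 0.0876
```

View pics/w1.png

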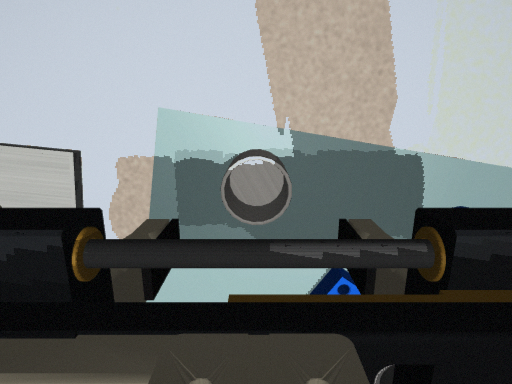

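The wrist picture shows the bucket, pixel (257,187), between the fingers, at (0.412,-0.106). I go down and grip it.

move_arm(rows=[{"translation":[0.15,-0.13,4],"rot":[0,0,0],"hand":0},{"translation":[0.15,-0.13,8],"rot":[0,0,0],"hand":0},{"translation":[0.15,-0.13,11],"rot":[0,0,0],"hand":0},{"translation":[0.15,-0.13,13],"rot":[0,0,0],"hand":0},{"translation":[0.15,-0.13,13],"rot":[0,0,0],"hand":0},{"translation":[0.15,-0.13,13],"rot":[0,0,0],"hand":0.6},{"translation":[0.15,-0.13,13],"rot":[0,0,0],"hand":0.6},{"translation":[0.15,-0.13,13],"rot":[0,0,0],"hand":0.6}], squeeze=25)

```text
t: 2.9
eef_pos: [0.4125, -0.1075, 0.0311]
ee_rot: [-3.142, 0.003, -2.98]
force: [0.0, -0.6, 0.3]
width: 0.0728
gripper_force: 0.0
```

move_arm(rows=[{"translation":[0,0,0],"rot":[0,0,0],"hand":0.6},{"translation":[0,0,-1],"rot":[0,0,0],"hand":0.6},{"translation":[0,0,-3],"rot":[0,0,0],"hand":0.6},{"translation":[0,0,-6],"rot":[0,0,0],"hand":0.6},{"translation":[0,0,-6],"rot":[0,0,0],"hand":0.6}])

```text
t: 3.32
eef_pos: [0.4145, -0.1069, 0.0947]
ee_rot: [-3.141, 0.008, -2.979]
force: [0.9, 0.3, -1.0]
width: 0.0612
gripper_force: 24.8
```

```bash
python3 g.py .471 -.332 .09; python3 g.py .471 -.332 .036
```

```text
t 3.3167 shift [ -1.93 -23.12   0.51] rot [-0.04  0.48  0.08] pos [ 0.4145 -0.1069  0.0947] F [ 0.9  0.3 -1. ] w 0.0612
t 3.3167 shift [ -1.88 -23.12   5.9 ] rot [-0.04  0.48  0.08] pos [ 0.4145 -0.1069  0.0947] F [ 0.9  0.3 -1. ] w 0.0612
```

move_arm(rows=[{"translation":[-0.5,-4,0],"rot":[0,0,0],"hand":0.6},{"translation":[-0.8,-8,0],"rot":[0,0,0],"hand":0.6},{"translation":[-1.1,-12,0],"rot":[0,0,0],"hand":0.6},{"translation":[-1.4,-16,0],"rot":[0,0,0],"hand":0.6},{"translation":[-1.7,-20,0],"rot":[0,0,0],"hand":0.6},{"translation":[-1.9,-22.5,0],"rot":[0,0,0],"hand":0.6},{"translation":[-1.9,-23.1,0],"rot":[0,0,0],"hand":0.6},{"translation":[-1.9,-23.1,0],"rot":[0,0,0],"hand":0.6}])

```text
t: 3.98
eef_pos: [0.4673, -0.334, 0.0896]
ee_rot: [-3.141, 0.001, -2.983]
force: [-0.2, 0.4, -0.9]
width: 0.0611
gripper_force: 24.8
```

```bash
python3 g.py .471 -.332 .036
```

```text
t 3.9833 shift [-0.4   0.14  5.36] rot [-0.01  0.03 -0.16] pos [ 0.4673 -0.334   0.0896] F [-0.2  0.4 -0.9] w 0.0611
```

move_arm(rows=[{"translation":[-0.3,0.1,2.5],"rot":[0,0,0],"hand":0.6},{"translation":[-0.3,0.1,4.5],"rot":[0,0,0],"hand":0.6},{"translation":[-0.3,0.1,5.2],"rot":[0,0,0],"hand":0.6},{"translation":[-0.3,0.1,5.5],"rot":[0,0,0],"hand":0.6},{"translation":[-0.3,0.1,5.55],"rot":[0,0,0],"hand":0.6},{"translation":[-0.3,0.1,5.55],"rot":[0,0,0],"hand":0.6}])

```text
t: 4.48
eef_pos: [0.4695, -0.3294, 0.0366]
ee_rot: [3.142, -0.0, -2.979]
force: [-6.8, 5.2, 18.0]
width: 0.061
gripper_force: 24.9
```

move_arm(rows=[{"translation":[0,0,0],"rot":[0,0,0],"hand":0.15},{"translation":[0,0,0],"rot":[0,0,0],"hand":0},{"translation":[0,0,0],"rot":[0,0,0],"hand":0},{"translation":[0,0,0],"rot":[0,0,0],"hand":0},{"translation":[0,0,-4],"rot":[0,0,0],"hand":0},{"translation":[0,0,-8],"rot":[0,0,0],"hand":0},{"translation":[0,0,-12.5],"rot":[0,0,0],"hand":0},{"translation":[0,0,-12.5],"rot":[0,0,0],"hand":0}])

```text
t: 5.15
eef_pos: [0.4737, -0.3325, 0.1671]
ee_rot: [-3.135, 0.009, -2.978]
force: [0.9, -1.6, 1.4]
width: 0.0874
gripper_force: 0.0
```

```bash
python3 w.py w2.png .471 -.332 .05 .045 .065;python3 g.py .4285 .1115 .16
```

```text
1067 circ [ 0.4698 -0.3294  0.031 ] rect [ 0.4698 -0.3294] [0.0609 0.0612] 85.2 z [0.0457 0.053  0.0547]
[ 0.4729 -0.3317  0.1646] [-3.1367  0.0077 -2.9791]
t 5.2 shift [-2.79 44.46  0.27] rot [-0.28  0.44  0.05] pos [ 0.4729 -0.3317  0.1646] F [ 0.7 -0.4 -0.5] w 0.0876
```

View pics/w2.png

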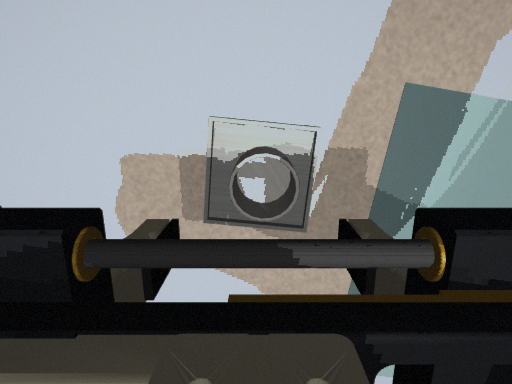

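The wrist picture shows the bucket upright on the tray floor at pixel (264,183), inside the tray, which spans x 206–320 and y 117–230. Next is the round adapter.

move_arm(rows=[{"translation":[-2.8,44.5,0.3],"rot":[0,0,0],"hand":0.3},{"translation":[-2.8,44.5,0.3],"rot":[0,0,0],"hand":0.3},{"translation":[-2.8,44.5,0.3],"rot":[0,0,0],"hand":0.3},{"translation":[-2.8,44.5,0.3],"rot":[0,0,0],"hand":0.3},{"translation":[-2.8,44.5,0.3],"rot":[0,0,0],"hand":0.3},{"translation":[-2.8,44.5,0.3],"rot":[0,0,0],"hand":0.3},{"translation":[-2.8,44.5,0.3],"rot":[0,0,0],"hand":0.3},{"translation":[-2.8,44.5,0.3],"rot":[0,0,0],"hand":0.3}])

```text
t: 5.87
eef_pos: [0.4364, 0.0028, 0.1568]
ee_rot: [3.141, 0.0, -2.98]
force: [1.8, 1.0, 0.0]
width: 0.0613
gripper_force: 0.0
```

```bash
python3 g.py .4285 .1115 .16
```

```text
t 5.8667 shift [-0.97 10.85 -0.32] rot [ 0.01  0.01 -0.01] pos [0.4364 0.0028 0.1568] F [1.8 1.  0. ] w 0.0613
```

move_arm(rows=[{"translation":[-1,10.85,-0.3],"rot":[0,0,0],"hand":0.3},{"translation":[-1,10.85,-0.3],"rot":[0,0,0],"hand":0.3},{"translation":[-1,10.85,-0.3],"rot":[0,0,0],"hand":0.3},{"translation":[-1,10.85,-0.3],"rot":[0,0,0],"hand":0.3},{"translation":[-1,10.85,-0.3],"rot":[0,0,0],"hand":0.3},{"translation":[-1,10.85,-0.3],"rot":[0,0,0],"hand":0.3}])

```text
t: 6.37
eef_pos: [0.4292, 0.1095, 0.1594]
ee_rot: [-3.141, -0.001, -2.979]
force: [-0.0, -0.7, -0.4]
width: 0.0613
gripper_force: 0.0
```

```bash
python3 w.py w3.png .4285 .1115 .02 .06 .07 .4285 .1115 .035 .022 .033;python3 g.py .4285 .1115 .063
```

```text
180 circ [0.427  0.1111 0.0059] rect [0.4267 0.1109] [0.0115 0.0115] 4.7 z [0.0606 0.0654 0.0668]
1495 circ [0.4269 0.1107 0.0226] rect [0.4265 0.1108] [0.0439 0.0442] 59.6 z [0.0256 0.0276 0.0292]
[0.4293 0.109  0.1595] [-3.1412e+00 -9.0000e-04 -2.9804e+00]
t 6.4167 shift [0.03 0.26 9.65] rot [-0.02 -0.05 -0.02] pos [0.4293 0.109  0.1595] F [ 0.3 -0.4 -0.7] w 0.0609
```

move_arm(rows=[{"translation":[0.2,0.23,4],"rot":[0,0,0],"hand":0.3},{"translation":[0.2,0.23,7.5],"rot":[0,0,0],"hand":0.3},{"translation":[0.2,0.23,9.7],"rot":[0,0,0],"hand":0.3},{"translation":[0.2,0.23,9.7],"rot":[0,0,0],"hand":0.6},{"translation":[0.2,0.23,9.7],"rot":[0,0,0],"hand":1},{"translation":[0.2,0.23,9.7],"rot":[0,0,0],"hand":1},{"translation":[0.2,0.23,9.7],"rot":[0,0,0],"hand":1},{"translation":[0.2,0.23,9.7],"rot":[0,0,0],"hand":1}], squeeze=25)

```text
t: 7.08
eef_pos: [0.4282, 0.1121, 0.0643]
ee_rot: [3.14, 0.003, -2.98]
force: [0.9, -0.2, 0.3]
width: 0.0338
gripper_force: 0.0
```

move_arm(rows=[{"translation":[0,0,0],"rot":[0,0,0],"hand":1},{"translation":[0,0,0],"rot":[0,0,0],"hand":1},{"translation":[0,0,-2],"rot":[0,0,0],"hand":1},{"translation":[0,0,-5],"rot":[0,0,0],"hand":1},{"translation":[0,0,-9],"rot":[0,0,0],"hand":1},{"translation":[0,0,-9],"rot":[0,0,0],"hand":1}])

```text
t: 7.58
eef_pos: [0.4306, 0.1135, 0.1597]
ee_rot: [3.138, 0.01, -2.978]
force: [0.7, 0.3, 0.5]
width: 0.0007
gripper_force: 0.0
```

```bash
python3 g.py .4698 -.3294 .15; python3 w.py w4.png .427 .111 .05 .03 .14 
```

```text
t 7.5833 shift [  3.35 -44.34   0.79] rot [0.19 0.55 0.1 ] pos [0.4306 0.1135 0.1597] F [0.7 0.3 0.5] w 0.0007
283 circ [0.4268 0.1073 0.0094] rect [0.4281 0.1085] [0.0116 0.0172] 35.2 z [0.031  0.0646 0.0666]
[0.4295 0.1132 0.1569] [ 3.1381  0.0074 -2.9792]
```

The fingers had not finished closing when I lifted. The adapter is still standing upright, so I repeat the grasp with more closing time.

```bash
python3 g.py .427 .111 .1565
```

```text
t 7.6333 shift [ 0.28 -0.18  0.04] rot [0.2  0.43 0.05] pos [0.4295 0.1132 0.1569] F [-0.3 -0.4 -0.7] w 0.0007
```

move_arm(rows=[{"translation":[0.2,-0.2,0],"rot":[0,0,0],"hand":0.6},{"translation":[0.2,-0.2,0],"rot":[0,0,0],"hand":0.6},{"translation":[0.2,-0.2,0],"rot":[0,0,0],"hand":0.6},{"translation":[0.2,-0.2,0],"rot":[0,0,0],"hand":0.6},{"translation":[0.2,-0.2,0],"rot":[0,0,0],"hand":0.6}])

```text
t: 8.05
eef_pos: [0.4253, 0.1091, 0.1521]
ee_rot: [-3.141, -0.001, -2.98]
force: [-0.4, -0.5, 0.2]
width: 0.0281
gripper_force: 0.0
```

```bash
python3 g.py .427 .111 .0625; python3 w.py w4.png .427 .111 .02 .06 .07
```

```text
t 8.05 shift [-0.21  0.17  8.96] rot [-0.05 -0.08 -0.  ] pos [0.4253 0.1091 0.1521] F [-0.4 -0.5  0.2] w 0.0281
188 circ [0.4268 0.1108 0.0061] rect [0.4266 0.1109] [0.0115 0.0116] 44.3 z [0.0615 0.0653 0.0666]
[0.4254 0.1092 0.1522] [-3.1409e+00 -1.2000e-03 -2.9800e+00]
```

move_arm(rows=[{"translation":[-0.15,0.2,4],"rot":[0,0,0],"hand":0.6},{"translation":[-0.15,0.2,7.5],"rot":[0,0,0],"hand":0.6},{"translation":[-0.15,0.2,8.95],"rot":[0,0,0],"hand":0.6},{"translation":[-0.15,0.2,8.95],"rot":[0,0,0],"hand":0.6},{"translation":[-0.15,0.2,8.95],"rot":[0,0,0],"hand":1},{"translation":[-0.15,0.2,8.95],"rot":[0,0,0],"hand":1},{"translation":[-0.15,0.2,8.95],"rot":[0,0,0],"hand":1},{"translation":[-0.15,0.2,8.95],"rot":[0,0,0],"hand":1}], squeeze=30)

```text
t: 8.77
eef_pos: [0.4276, 0.1122, 0.0646]
ee_rot: [3.14, 0.002, -2.98]
force: [-0.3, -0.3, 0.9]
width: 0.0136
gripper_force: 0.3
```

move_arm(rows=[{"translation":[0,0,0],"rot":[0,0,0],"hand":1},{"translation":[0,0,0],"rot":[0,0,0],"hand":1}])

```text
t: 8.93
eef_pos: [0.4274, 0.1119, 0.0642]
ee_rot: [3.141, 0.002, -2.98]
force: [0.4, -0.7, 4.7]
width: 0.0107
gripper_force: 30.0
```

move_arm(rows=[{"translation":[0,0,-2],"rot":[0,0,0],"hand":1},{"translation":[0,0,-5],"rot":[0,0,0],"hand":1},{"translation":[0,0,-9],"rot":[0,0,0],"hand":1},{"translation":[0,0,-9],"rot":[0,0,0],"hand":1},{"translation":[0,0,-9],"rot":[0,0,0],"hand":1}])

```text
t: 9.35
eef_pos: [0.428, 0.1125, 0.1558]
ee_rot: [3.139, 0.005, -2.98]
force: [-0.0, 0.6, -1.8]
width: 0.0111
gripper_force: 30.0
```

```bash
python3 w.py w5.png .427 .111 .05 .09 .13 ; python3 g.py .4698 -.3294 .15; python3 g.py .4698 -.3294 .15 
```

```text
2110 circ [0.4178 0.1103 0.0201] rect [0.4162 0.1104] [0.0395 0.0228] 88.4 z [0.0948 0.1189 0.1263]
[0.4269 0.1118 0.1541] [ 3.1400e+00  1.9000e-03 -2.9803e+00]
t 9.4 shift [  2.85 -44.24   0.34] rot [ 0.09  0.11 -0.02] pos [0.4269 0.1118 0.1541] F [ 0.3 -0.2 -1.5] w 0.0106
t 9.4 shift [  2.85 -44.24   0.34] rot [ 0.09  0.11 -0.02] pos [0.4269 0.1118 0.1541] F [ 0.3 -0.2 -1.5] w 0.0106
```

move_arm(rows=[{"translation":[0.3,-4,0],"rot":[0,0,0],"hand":1},{"translation":[0.5,-8,0],"rot":[0,0,0],"hand":1},{"translation":[0.8,-12,0],"rot":[0,0,0],"hand":1},{"translation":[1.1,-16,0],"rot":[0,0,0],"hand":1},{"translation":[1.4,-20,0],"rot":[0,0,0],"hand":1},{"translation":[1.6,-24,0],"rot":[0,0,0],"hand":1},{"translation":[1.8,-28,0],"rot":[0,0,0],"hand":1},{"translation":[2.1,-32,0],"rot":[0,0,0],"hand":1}])

```text
t: 10.07
eef_pos: [0.4565, -0.2095, 0.152]
ee_rot: [3.141, -0.002, -2.98]
force: [1.6, 0.5, -1.1]
width: 0.0108
gripper_force: 30.0
```

```bash
python3 g.py .4698 -.3294 .15 
```

```text
t 10.0667 shift [  0.61 -12.05   0.19] rot [ 0.05 -0.13 -0.  ] pos [ 0.4565 -0.2095  0.152 ] F [ 1.6  0.5 -1.1] w 0.0108
```

move_arm(rows=[{"translation":[0.2,-4,0],"rot":[0,0,0],"hand":1},{"translation":[0.4,-8,0],"rot":[0,0,0],"hand":1},{"translation":[0.6,-11,0],"rot":[0,0,0],"hand":1},{"translation":[0.6,-12,0],"rot":[0,0,0],"hand":1},{"translation":[0.6,-12,0],"rot":[0,0,0],"hand":1},{"translation":[0.6,-12,0],"rot":[0,0,0],"hand":1},{"translation":[0.6,-12,0],"rot":[0,0,0],"hand":1}])

```text
t: 10.65
eef_pos: [0.4702, -0.3261, 0.1524]
ee_rot: [3.14, -0.002, -2.98]
force: [0.4, 0.8, -0.6]
width: 0.0107
gripper_force: 30.0
```

```bash
python3 w.py w6.png .4698 -.3294 .05 .047 .058 .471 -.332 .09 .009 .017; python3 g.py .4698 -.3294 .07 
```

```text
622 circ [ 0.4694 -0.3295  0.0309] rect [ 0.4593 -0.3319] [0.0398 0.061 ] 12.6 z [0.048  0.0532 0.0546]
1401 circ [ 0.4567 -0.3341  0.0674] rect [ 0.4568 -0.334 ] [0.0825 0.1082] 4.0 z [0.0093 0.0125 0.0144]
[ 0.4705 -0.3259  0.1528] [ 3.1409e+00 -9.0000e-04 -2.9792e+00]
t 10.7 shift [ 0.12 -0.34  8.28] rot [ 0.04 -0.05  0.05] pos [ 0.4705 -0.3259  0.1528] F [ 0.1 -0.1 -0.3] w 0.0108
```

View pics/w6.png

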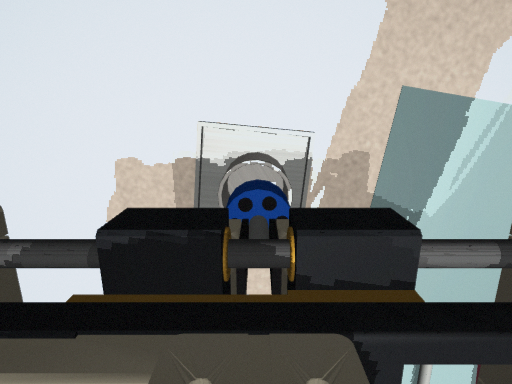

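The picture shows the round adapter (258,200) held upright over the bucket mouth (255,190). I correct by 3.4 mm and lower it in.

move_arm(rows=[{"translation":[0.1,-0.34,0],"rot":[0,0,0],"hand":1},{"translation":[0.1,-0.34,1],"rot":[0,0,0],"hand":1},{"translation":[0.1,-0.34,2.5],"rot":[0,0,0],"hand":1},{"translation":[0.1,-0.34,3.5],"rot":[0,0,0],"hand":1},{"translation":[0.1,-0.34,4.5],"rot":[0,0,0],"hand":1},{"translation":[0.1,-0.34,5.5],"rot":[0,0,0],"hand":1},{"translation":[0.1,-0.34,6.5],"rot":[0,0,0],"hand":1},{"translation":[0.1,-0.34,6.5],"rot":[0,0,0],"hand":1}])

```text
t: 11.37
eef_pos: [0.4693, -0.33, 0.0859]
ee_rot: [3.14, -0.003, -2.98]
force: [-0.3, -0.0, -1.4]
width: 0.0109
gripper_force: 30.0
```

```bash
python3 g.py .4696 -.3295 .0725 
```

```text
t 11.3667 shift [-0.04  0.04  1.34] rot [ 0.1  -0.16 -0.02] pos [ 0.4693 -0.33    0.0859] F [-0.3 -0.  -1.4] w 0.0109
```

move_arm(rows=[{"translation":[0,0,0.6],"rot":[0,0,0],"hand":1},{"translation":[0,0,1.0],"rot":[0,0,0],"hand":1},{"translation":[0,0,1.2],"rot":[0,0,0],"hand":1},{"translation":[0,0,1.3],"rot":[0,0,0],"hand":1},{"translation":[0,0,1.35],"rot":[0,0,0],"hand":1},{"translation":[0,0,1.35],"rot":[0,0,0],"hand":1}])

```text
t: 11.87
eef_pos: [0.4706, -0.3306, 0.075]
ee_rot: [-3.141, 0.0, -2.98]
force: [-0.3, -0.2, -0.8]
width: 0.0108
gripper_force: 30.0
```

move_arm(rows=[{"translation":[0.05,0,0.15],"rot":[0,0,0],"hand":1},{"translation":[0.05,0,0.25],"rot":[0,0,0],"hand":1},{"translation":[0.05,0,0.25],"rot":[0,0,0],"hand":1}])

```text
t: 12.12
eef_pos: [0.4701, -0.3307, 0.0725]
ee_rot: [-3.141, 0.0, -2.98]
force: [-0.5, -0.5, -0.7]
width: 0.0105
gripper_force: 30.0
```

move_arm(rows=[{"translation":[0,0,0.1],"rot":[0,0,0],"hand":1},{"translation":[0,0,0.1],"rot":[0,0,0],"hand":0.7},{"translation":[0,0,0.1],"rot":[0,0,0],"hand":0.6},{"translation":[0,0,0.1],"rot":[0,0,0],"hand":0.6},{"translation":[0,0,0.1],"rot":[0,0,0],"hand":0.6},{"translation":[0,0,-3],"rot":[0,0,0],"hand":0.6},{"translation":[0,0,-7],"rot":[0,0,0],"hand":0.6},{"translation":[0,0,-10],"rot":[0,0,0],"hand":0.6}])

```text
t: 12.78
eef_pos: [0.4701, -0.3308, 0.1743]
ee_rot: [-3.141, -0.0, -2.98]
force: [0.9, -1.0, 0.0]
width: 0.0346
gripper_force: 0.0
```

```bash
python3 w.py w7.png .4698 -.3294 .05 .047 .0565 .4698 -.3294 .02 .064 .08  .4698 -.3294 .024 .031 .042; python3 g.py .627 .107 .16 
```

```text
974 circ [ 0.4698 -0.3296  0.0309] rect [ 0.4696 -0.3296] [0.061  0.0607] 12.3 z [0.0475 0.0531 0.0547]
186 circ [ 0.4694 -0.3315  0.0061] rect [ 0.469  -0.3315] [0.0114 0.0113] 84.3 z [0.0655 0.0732 0.0745]
1412 circ [ 0.4693 -0.3316  0.0225] rect [ 0.4691 -0.3315] [0.044  0.0438] 18.3 z [0.034  0.0356 0.0373]
[ 0.4729 -0.3323  0.1808] [-3.1356  0.007  -2.9785]
t 12.8333 shift [-22.32  40.86   1.99] rot [-0.34  0.4   0.09] pos [ 0.4729 -0.3323  0.1808] F [ 2.8 -2.4  6.6] w 0.0349
```

The round adapter stands on the bucket floor, with its stem top at z = 74 mm and its axis 2 mm off. Next is the cap.

move_arm(rows=[{"translation":[-22.3,40.9,2],"rot":[0,0,0],"hand":0.5},{"translation":[-22.3,40.9,2],"rot":[0,0,0],"hand":0.5},{"translation":[-22.3,40.9,2],"rot":[0,0,0],"hand":0.5},{"translation":[-22.3,40.9,2],"rot":[0,0,0],"hand":0.5},{"translation":[-22.3,40.9,2],"rot":[0,0,0],"hand":0.5},{"translation":[-22.3,40.9,2],"rot":[0,0,0],"hand":0.5},{"translation":[-22.3,40.9,2],"rot":[0,0,0],"hand":0.5},{"translation":[-22.3,40.9,2],"rot":[0,0,0],"hand":0.5}])

```text
t: 13.5
eef_pos: [0.5805, -0.0142, 0.158]
ee_rot: [3.141, 0.0, -2.98]
force: [1.2, -0.7, -0.4]
width: 0.0439
gripper_force: 0.0
```

```bash
python3 g.py .627 .107 .16
```

```text
t 13.5 shift [-6.54 11.22 -0.2 ] rot [0.01 0.01 0.01] pos [ 0.5805 -0.0142  0.158 ] F [ 1.2 -0.7 -0.4] w 0.0439
```

move_arm(rows=[{"translation":[-6.5,11.2,-0.2],"rot":[0,0,0],"hand":0.5},{"translation":[-6.5,11.2,-0.2],"rot":[0,0,0],"hand":0.5},{"translation":[-6.5,11.2,-0.2],"rot":[0,0,0],"hand":0.5},{"translation":[-6.5,11.2,-0.2],"rot":[0,0,0],"hand":0.5},{"translation":[-6.5,11.2,-0.2],"rot":[0,0,0],"hand":0.5},{"translation":[-6.5,11.2,-0.2],"rot":[0,0,0],"hand":0.5},{"translation":[-6.5,11.2,-0.2],"rot":[0,0,0],"hand":0.5}])

```text
t: 14.08
eef_pos: [0.6259, 0.1037, 0.1598]
ee_rot: [-3.141, -0.001, -2.981]
force: [-0.6, -0.8, 0.4]
width: 0.0438
gripper_force: 0.0
```

```bash
python3 w.py w8.png .627 .107 .015 .045 .055 .627 .107 .03 .028 .034; python3 g.py .627 .107 .048
```

```text
337 circ [0.6265 0.1057 0.009 ] rect [0.6264 0.1056] [0.0171 0.0173] 1.6 z [0.0468 0.0504 0.0521]
2029 circ [0.6266 0.1055 0.0261] rect [0.6267 0.1055] [0.0517 0.0509] 10.7 z [0.0291 0.0305 0.032 ]
[0.626  0.1034 0.16  ] [-3.1415e+00 -4.0000e-04 -2.9811e+00]
t 14.1333 shift [-0.16  0.34 11.2 ] rot [-0.   -0.03 -0.07] pos [0.626  0.1034 0.16  ] F [-1.3 -1.2 -0.3] w 0.0438
```

move_arm(rows=[{"translation":[-0.1,0.2,4],"rot":[0,0,0],"hand":0.5},{"translation":[-0.1,0.2,8],"rot":[0,0,0],"hand":0.5},{"translation":[-0.1,0.2,10.5],"rot":[0,0,0],"hand":0.5},{"translation":[-0.1,0.2,11.2],"rot":[0,0,0],"hand":0.5},{"translation":[-0.1,0.2,11.2],"rot":[0,0,0],"hand":0.5},{"translation":[-0.1,0.2,11.2],"rot":[0,0,0],"hand":1},{"translation":[-0.1,0.2,11.2],"rot":[0,0,0],"hand":1},{"translation":[-0.1,0.2,11.2],"rot":[0,0,0],"hand":1}], squeeze=30)

```text
t: 14.8
eef_pos: [0.6277, 0.1064, 0.0492]
ee_rot: [3.141, 0.002, -2.981]
force: [0.6, -0.9, 0.1]
width: 0.0289
gripper_force: 0.0
```

move_arm(rows=[{"translation":[0,0,0],"rot":[0,0,0],"hand":1},{"translation":[0,0,0],"rot":[0,0,0],"hand":1},{"translation":[0,0,0],"rot":[0,0,0],"hand":1}])

```text
t: 15.05
eef_pos: [0.6275, 0.1067, 0.0488]
ee_rot: [3.142, 0.001, -2.98]
force: [0.4, -1.4, 3.9]
width: 0.0168
gripper_force: 30.0
```

move_arm(rows=[{"translation":[0,0,-3],"rot":[0,0,0],"hand":1},{"translation":[0,0,-7],"rot":[0,0,0],"hand":1},{"translation":[0,0,-11],"rot":[0,0,0],"hand":1},{"translation":[0,0,-11],"rot":[0,0,0],"hand":1},{"translation":[0,0,-11],"rot":[0,0,0],"hand":1}])

```text
t: 15.47
eef_pos: [0.6285, 0.1075, 0.1612]
ee_rot: [3.14, 0.006, -2.98]
force: [0.3, 0.7, -2.1]
width: 0.0169
gripper_force: 30.0
```

```bash
python3 g.py .4695 -.330 .16
```

```text
t 15.4667 shift [ 22.74 -40.61  -0.08] rot [0.1  0.32 0.01] pos [0.6285 0.1075 0.1612] F [ 0.3  0.7 -2.1] w 0.0169
```

move_arm(rows=[{"translation":[2.0,-3.6,0],"rot":[0,0,0],"hand":1},{"translation":[4.0,-7.2,0],"rot":[0,0,0],"hand":1},{"translation":[6,-10.7,0],"rot":[0,0,0],"hand":1},{"translation":[8,-14.3,0],"rot":[0,0,0],"hand":1},{"translation":[10,-17.9,0],"rot":[0,0,0],"hand":1},{"translation":[12,-21.4,0],"rot":[0,0,0],"hand":1},{"translation":[14,-25,0],"rot":[0,0,0],"hand":1},{"translation":[16,-28.6,0],"rot":[0,0,0],"hand":1}])

```text
t: 16.13
eef_pos: [0.5134, -0.2026, 0.1568]
ee_rot: [3.141, -0.002, -2.98]
force: [0.7, 0.6, -1.5]
width: 0.0172
gripper_force: 30.0
```

move_arm(rows=[{"translation":[2,-3.6,0],"rot":[0,0,0],"hand":1},{"translation":[4,-7.2,0],"rot":[0,0,0],"hand":1},{"translation":[6,-10.7,0],"rot":[0,0,0],"hand":1},{"translation":[6.7,-12,0],"rot":[0,0,0],"hand":1},{"translation":[6.7,-12,0],"rot":[0,0,0],"hand":1},{"translation":[6.7,-12,0],"rot":[0,0,0],"hand":1},{"translation":[6.7,-12,0],"rot":[0,0,0],"hand":1}])

```text
t: 16.72
eef_pos: [0.4679, -0.33, 0.157]
ee_rot: [3.141, -0.001, -2.98]
force: [-0.0, -0.5, -0.3]
width: 0.0173
gripper_force: 30.0
```

```bash
python3 g.py .4700 -.3290 .1035
```

```text
t 16.7167 shift [-0.23  0.06  5.35] rot [ 0.06 -0.08 -0.03] pos [ 0.4679 -0.33    0.157 ] F [-0.  -0.5 -0.3] w 0.0173
```

move_arm(rows=[{"translation":[-0.2,0.05,2],"rot":[0,0,0],"hand":1},{"translation":[-0.2,0.05,4],"rot":[0,0,0],"hand":1},{"translation":[-0.2,0.05,4.8],"rot":[0,0,0],"hand":1},{"translation":[-0.2,0.05,5.2],"rot":[0,0,0],"hand":1},{"translation":[-0.2,0.05,5.3],"rot":[0,0,0],"hand":1},{"translation":[-0.2,0.05,5.3],"rot":[0,0,0],"hand":1},{"translation":[-0.2,0.05,5.3],"rot":[0,0,0],"hand":1}])

```text
t: 17.3
eef_pos: [0.471, -0.3297, 0.1059]
ee_rot: [-3.141, 0.001, -2.979]
force: [-0.4, -0.5, -0.5]
width: 0.0169
gripper_force: 30.0
```

move_arm(rows=[{"translation":[0.05,0.05,0.2],"rot":[0,0,0],"hand":1},{"translation":[0.05,0.05,0.3],"rot":[0,0,0],"hand":1},{"translation":[0.05,0.05,0.3],"rot":[0,0,0],"hand":1}])

```text
t: 17.55
eef_pos: [0.47, -0.3294, 0.1028]
ee_rot: [-3.141, 0.001, -2.98]
force: [0.7, 0.9, 3.4]
width: 0.0169
gripper_force: 30.0
```

Contact. I release slowly and rise.

move_arm(rows=[{"translation":[0,0,0],"rot":[0,0,0],"hand":0.7},{"translation":[0,0,0],"rot":[0,0,0],"hand":0.5},{"translation":[0,0,0],"rot":[0,0,0],"hand":0.5},{"translation":[0,0,0],"rot":[0,0,0],"hand":0.5},{"translation":[0,0,-2],"rot":[0,0,0],"hand":0.5},{"translation":[0,0,-6],"rot":[0,0,0],"hand":0.5},{"translation":[0,0,-9],"rot":[0,0,0],"hand":0.5},{"translation":[0,0,-9],"rot":[0,0,0],"hand":0.5}])

```text
t: 18.22
eef_pos: [0.4727, -0.3309, 0.1987]
ee_rot: [-3.136, 0.008, -2.979]
force: [0.8, -0.7, -0.1]
width: 0.0438
gripper_force: 0.0
```

```bash
python3 w.py w9.png .4698 -.3294 .05 .0565 .064 .4698 -.3294 .03 .08 .09  .4698 -.3294 .02 .098 .108; python3 g.py .528 .0075 .16 
```

```text
1396 circ [ 0.469  -0.3296  0.0359] rect [ 0.4683 -0.3299] [0.0696 0.071 ] 19.8 z [0.0569 0.0584 0.0602]
2309 circ [ 0.4694 -0.3295  0.0263] rect [ 0.4693 -0.3296] [0.0519 0.0513] 11.5 z [0.0828 0.0845 0.0859]
389 circ [ 0.469  -0.3295  0.009 ] rect [ 0.469  -0.3297] [0.0174 0.017 ] 9.0 z [0.0992 0.1044 0.1058]
[ 0.4716 -0.3302  0.1958] [-3.1381  0.0057 -2.9797]
t 18.2667 shift [-10.99  32.43   3.53] rot [-0.2   0.33  0.02] pos [ 0.4716 -0.3302  0.1958] F [-0.7  0.3 -1.2] w 0.0439
```

View pics/w9.png

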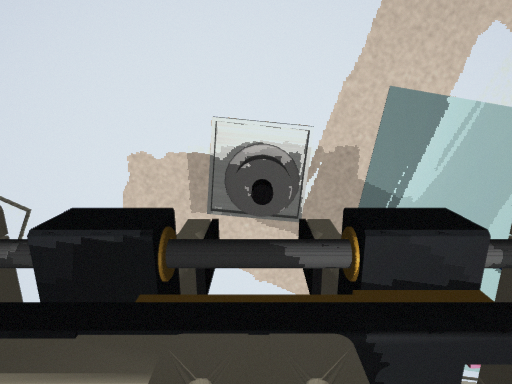

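The cap, pixel (262,178), sits level and centred on the bucket: centres agree within 1 mm and the flange top is at 58.4 mm. Now the blue square adapter.

move_arm(rows=[{"translation":[-11,32.4,3.5],"rot":[0,0,0],"hand":0.6},{"translation":[-11,32.4,3.5],"rot":[0,0,0],"hand":0.6},{"translation":[-11,32.4,3.5],"rot":[0,0,0],"hand":0.6},{"translation":[-11,32.4,3.5],"rot":[0,0,0],"hand":0.6},{"translation":[-11,32.4,3.5],"rot":[0,0,0],"hand":0.6},{"translation":[-11,32.4,3.5],"rot":[0,0,0],"hand":0.6},{"translation":[-11,32.4,3.5],"rot":[0,0,0],"hand":0.6},{"translation":[-11,32.4,3.5],"rot":[0,0,0],"hand":0.6}])

```text
t: 18.93
eef_pos: [0.5238, -0.0003, 0.1574]
ee_rot: [3.142, -0.001, -2.98]
force: [0.5, -0.3, 0.7]
width: 0.0348
gripper_force: 0.0
```

```bash
python3 g.py .528 .0075 .16
```

```text
t 18.9333 shift [-0.54  0.7  -0.26] rot [ 0.   -0.05 -0.  ] pos [ 5.238e-01 -3.000e-04  1.574e-01] F [ 0.5 -0.3  0.7] w 0.0348
```

move_arm(rows=[{"translation":[-0.3,0,0],"rot":[0,0,0],"hand":0.6},{"translation":[-0.3,0,0],"rot":[0,0,0],"hand":0.6},{"translation":[-0.3,0,0],"rot":[0,0,0],"hand":0.6},{"translation":[-0.3,0,0],"rot":[0,0,0],"hand":0.6}])

```text
t: 19.27
eef_pos: [0.5268, -0.0026, 0.1577]
ee_rot: [-3.142, -0.001, -2.981]
force: [0.5, -0.3, -0.3]
width: 0.0353
gripper_force: 0.0
```

```bash
python3 w.py w10.png .528 .0075 .02 .06 .07 .528 .0075 .045 .022 .033; python3 g.py .528 .0075 .055
```

```text
178 circ [0.5266 0.0067 0.0061] rect [0.5261 0.0065] [0.011  0.0113] 10.1 z [0.0616 0.0653 0.0669]
2648 circ [0.5262 0.0067 0.0378] rect [0.5264 0.0068] [0.0544 0.0542] 64.0 z [0.0242 0.0274 0.0289]
[ 0.5269 -0.0029  0.1579] [-3.1416e+00 -7.0000e-04 -2.9816e+00]
t 19.3167 shift [-0.28  1.01 10.29] rot [-0.   -0.04 -0.09] pos [ 0.5269 -0.0029  0.1579] F [ 0.7  0.  -0.8] w 0.0348
```

move_arm(rows=[{"translation":[-0.1,0.95,2],"rot":[0,0,0],"hand":0.6},{"translation":[-0.1,0.95,5],"rot":[0,0,0],"hand":0.6},{"translation":[-0.1,0.95,8.5],"rot":[0,0,0],"hand":0.6},{"translation":[-0.1,0.95,10.6],"rot":[0,0,0],"hand":0.6},{"translation":[-0.1,0.95,10.6],"rot":[0,0,0],"hand":0.6},{"translation":[-0.1,0.95,10.6],"rot":[0,0,0],"hand":1},{"translation":[-0.1,0.95,10.6],"rot":[0,0,0],"hand":1},{"translation":[-0.1,0.95,10.6],"rot":[0,0,0],"hand":1}], squeeze=30)

```text
t: 19.98
eef_pos: [0.5281, 0.0077, 0.0539]
ee_rot: [3.141, 0.003, -2.98]
force: [-0.2, -0.2, -0.5]
width: 0.0206
gripper_force: 0.0
```

move_arm(rows=[{"translation":[0,0,0],"rot":[0,0,0],"hand":1},{"translation":[0,0,0],"rot":[0,0,0],"hand":1},{"translation":[0,0,0],"rot":[0,0,0],"hand":1}])

```text
t: 20.23
eef_pos: [0.5278, 0.008, 0.0537]
ee_rot: [3.141, 0.003, -2.98]
force: [-1.2, -1.0, 7.3]
width: 0.0111
gripper_force: 30.0
```

move_arm(rows=[{"translation":[0,0,-3],"rot":[0,0,0],"hand":1},{"translation":[0,0,-7],"rot":[0,0,0],"hand":1},{"translation":[0,0,-10],"rot":[0,0,0],"hand":1},{"translation":[0,0,-10],"rot":[0,0,0],"hand":1},{"translation":[0,0,-10],"rot":[0,0,0],"hand":1}])

```text
t: 20.65
eef_pos: [0.528, 0.0084, 0.1547]
ee_rot: [3.14, 0.005, -2.98]
force: [0.3, -0.1, -1.7]
width: 0.0114
gripper_force: 30.0
```

```bash
python3 g.py .563 .3225 .15
```

```text
t 20.65 shift [-8.52 30.44  0.55] rot [0.07 0.3  0.01] pos [0.528  0.0084 0.1547] F [ 0.3 -0.1 -1.7] w 0.0114
```

move_arm(rows=[{"translation":[-1,3.8,0],"rot":[0,0,0],"hand":1},{"translation":[-2,7.6,0],"rot":[0,0,0],"hand":1},{"translation":[-3.2,11.4,0],"rot":[0,0,0],"hand":1},{"translation":[-4.3,15.2,0],"rot":[0,0,0],"hand":1},{"translation":[-5.3,19,0],"rot":[0,0,0],"hand":1},{"translation":[-6.4,23,0],"rot":[0,0,0],"hand":1},{"translation":[-7.5,27,0],"rot":[0,0,0],"hand":1},{"translation":[-8.5,30.4,0],"rot":[0,0,0],"hand":1}])

```text
t: 21.32
eef_pos: [0.561, 0.3238, 0.1507]
ee_rot: [-3.141, -0.002, -2.979]
force: [1.1, 0.7, -0.1]
width: 0.0111
gripper_force: 30.0
```

move_arm(rows=[{"translation":[0,0,1],"rot":[0,0,0],"hand":1},{"translation":[0,0,2.5],"rot":[0,0,0],"hand":1},{"translation":[0,0,4],"rot":[0,0,0],"hand":1},{"translation":[0,0,4],"rot":[0,0,0],"hand":1},{"translation":[0,0,4],"rot":[0,0,0],"hand":1}])

```text
t: 21.73
eef_pos: [0.5609, 0.3207, 0.1105]
ee_rot: [-3.139, -0.003, -2.98]
force: [0.4, 0.1, -0.5]
width: 0.0116
gripper_force: 30.0
```

```bash
python3 w.py w11.png .563 .3225 .12 .009 .016; python3 g.py .563 .3225 .0585
```

```text
2515 circ [0.5139 0.3172 0.0811] rect [0.5127 0.3184] [0.1142 0.1205] 8.3 z [0.0096 0.0124 0.0138]
[0.5616 0.3211 0.1117] [-3.1406e+00 -1.1000e-03 -2.9800e+00]
t 21.7833 shift [-0.16  0.12  5.32] rot [-0.06 -0.06  0.  ] pos [0.5616 0.3211 0.1117] F [ 0.5  0.5 -0.9] w 0.0109
```

View pics/w11.png

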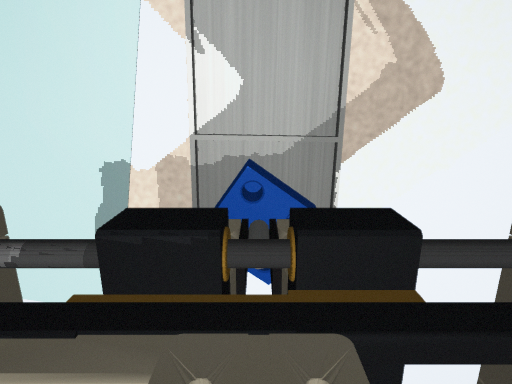

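The picture shows the square adapter (265,220) upright over the short compartment, clear of the divider at row 136. I check the divider's position numerically before lowering.

```bash
python3 - <<'E'
from h import *
c=cam('wrist');f,cx,cy,T=c
for u,v in [(193,136),(340,137)]:
    r=T[:3,:3]@np.array([(u-cx)/f,(v-cy)/f,1]);print((T[:3,3]+r*(.013-T[2,3])/r[2]).round(4))
E
```

```text
[0.5206 0.2622 0.013 ]
[0.5027 0.3759 0.013 ]
```

move_arm(rows=[{"translation":[0,0.4,1],"rot":[0,0,0],"hand":1},{"translation":[0,0.4,2.5],"rot":[0,0,0],"hand":1},{"translation":[0,0.4,4],"rot":[0,0,0],"hand":1},{"translation":[0,0.4,4.8],"rot":[0,0,0],"hand":1},{"translation":[0,0.4,5.1],"rot":[0,0,0],"hand":1},{"translation":[0,0.4,5.2],"rot":[0,0,0],"hand":1},{"translation":[0,0.4,5.2],"rot":[0,0,0],"hand":1},{"translation":[0,0.4,5.2],"rot":[0,0,0],"hand":1}])

```text
t: 22.45
eef_pos: [0.5616, 0.3259, 0.061]
ee_rot: [3.141, 0.001, -2.98]
force: [-0.3, 0.4, 0.3]
width: 0.0108
gripper_force: 30.0
```

move_arm(rows=[{"translation":[0,0,0.2],"rot":[0,0,0],"hand":1},{"translation":[0,0,0.3],"rot":[0,0,0],"hand":1},{"translation":[0,0,0.33],"rot":[0,0,0],"hand":1},{"translation":[0,0,0.33],"rot":[0,0,0],"hand":1}])

```text
t: 22.78
eef_pos: [0.5614, 0.3258, 0.0578]
ee_rot: [3.141, 0.001, -2.98]
force: [-2.2, 0.1, 4.1]
width: 0.0109
gripper_force: 30.0
```

move_arm(rows=[{"translation":[0,0,0],"rot":[0,0,0],"hand":0.7},{"translation":[0,0,0],"rot":[0,0,0],"hand":0.6},{"translation":[0,0,0],"rot":[0,0,0],"hand":0.6},{"translation":[0,0,0],"rot":[0,0,0],"hand":0.6},{"translation":[0,0,-3],"rot":[0,0,0],"hand":0.6},{"translation":[0,0,-7],"rot":[0,0,0],"hand":0.6},{"translation":[0,0,-10],"rot":[0,0,0],"hand":0.6},{"translation":[0,0,-10],"rot":[0,0,0],"hand":0.6}])

```text
t: 23.45
eef_pos: [0.5642, 0.3275, 0.1642]
ee_rot: [3.137, 0.009, -2.979]
force: [0.8, 1.4, 0.1]
width: 0.035
gripper_force: 0.0
```

```bash
python3 w.py w12.png .561 .3255 .045 .026 .037 .561 .3255 .02 .06 .075 .561 .3255 .12 .009 .016; python3 g.py .649 -.104 .16
```

```text
2634 circ [0.5594 0.3254 0.0381] rect [0.5598 0.3254] [0.0543 0.0543] 63.9 z [0.0286 0.0315 0.0329]
192 circ [0.5603 0.3252 0.0059] rect [0.5593 0.325 ] [0.0114 0.0114] 8.4 z [0.0615 0.0692 0.0705]
2659 circ [0.5309 0.3205 0.0951] rect [0.5338 0.3215] [0.1565 0.1205] 8.3 z [0.0092 0.0124 0.0142]
[0.563  0.3269 0.1611] [ 3.1378  0.0061 -2.9796]
t 23.5 shift [ -1.54 -43.92  -0.05] rot [0.22 0.35 0.03] pos [0.563  0.3269 0.1611] F [-0.3  1.  -1.4] w 0.0351
```

The square adapter stands on the floor in the compartment: top at 31.5 mm, stem upright. Now the key.

move_arm(rows=[{"translation":[-1.5,-43.9,0],"rot":[0,0,0],"hand":0.5},{"translation":[-1.5,-43.9,0],"rot":[0,0,0],"hand":0.5},{"translation":[-1.5,-43.9,0],"rot":[0,0,0],"hand":0.5},{"translation":[-1.5,-43.9,0],"rot":[0,0,0],"hand":0.5},{"translation":[-1.5,-43.9,0],"rot":[0,0,0],"hand":0.5},{"translation":[-1.5,-43.9,0],"rot":[0,0,0],"hand":0.5},{"translation":[-1.5,-43.9,0],"rot":[0,0,0],"hand":0.5},{"translation":[-1.5,-43.9,0],"rot":[0,0,0],"hand":0.5}])

```text
t: 24.17
eef_pos: [0.6255, -0.0036, 0.1559]
ee_rot: [3.142, -0.001, -2.98]
force: [0.7, 0.1, -0.1]
width: 0.0439
gripper_force: 0.0
```

```bash
python3 g.py .649 -.104 .16
```

```text
t 24.1667 shift [ -0.7  -10.29  -0.41] rot [ 0.01 -0.07  0.  ] pos [ 0.6255 -0.0036  0.1559] F [ 0.7  0.1 -0.1] w 0.0439
```

move_arm(rows=[{"translation":[-0.7,-10.3,-0.4],"rot":[0,0,0],"hand":0.5},{"translation":[-0.7,-10.3,-0.4],"rot":[0,0,0],"hand":0.5},{"translation":[-0.7,-10.3,-0.4],"rot":[0,0,0],"hand":0.5},{"translation":[-0.7,-10.3,-0.4],"rot":[0,0,0],"hand":0.5},{"translation":[-0.7,-10.3,-0.4],"rot":[0,0,0],"hand":0.5},{"translation":[-0.7,-10.3,-0.4],"rot":[0,0,0],"hand":0.5},{"translation":[-0.7,-10.3,-0.4],"rot":[0,0,0],"hand":0.5}])

```text
t: 24.75
eef_pos: [0.6491, -0.1012, 0.1603]
ee_rot: [3.141, -0.001, -2.979]
force: [0.3, 0.5, -0.9]
width: 0.0435
gripper_force: 0.0
```

```bash
python3 - <<'E'
from h import *
rgb,d,c=grab('wrist','w13.png');P=cloud(d,c)
m=(d>0)&(np.hypot(P[...,0]-.649,P[...,1]+.104)<.085)&(P[...,2]>.006)&(P[...,2]<.028)&(P[...,1]<-.05)
Q=P[m];b=cv2.minAreaRect(Q[:,:2].astype(np.float32));print(len(Q),b,Q[:,0].min(),Q[:,0].max())
h=Q[Q[:,0]<.605];print('handle',h.mean(0),cv2.minAreaRect(h[:,:2].astype(np.float32)))
s=Q[(Q[:,0]>.62)&(Q[:,0]<.68)];print('shaft',len(s),cv2.fitLine(s[:,:2].astype(np.float32),cv2.DIST_HUBER,0,.01,.01).ravel() if len(s) else 0,np.percentile(s[:,2],95))
E
python3 g.py .649 -.104 .02
```

```text
3000 ((0.64304119348526, -0.10624193400144577), (0.12642419338226318, 0.05976580083370209), 9.356488227844238) 0.5767865900892588 0.7071803489764847
handle [ 0.59111155 -0.11460776  0.01873707] ((0.5931053161621094, -0.11446979641914368), (0.02520587481558323, 0.05976580083370209), 9.356488227844238)
shaft 741 [ 0.9844852   0.17546743  0.6489699  -0.10533793] 0.017164555325060116
t 24.8 shift [ 0.07 -0.3  14.05] rot [ 0.01 -0.03  0.08] pos [ 0.6492 -0.1009  0.1605] F [ 0.2 -0.4 -0.9] w 0.0438
```

View pics/w13.png

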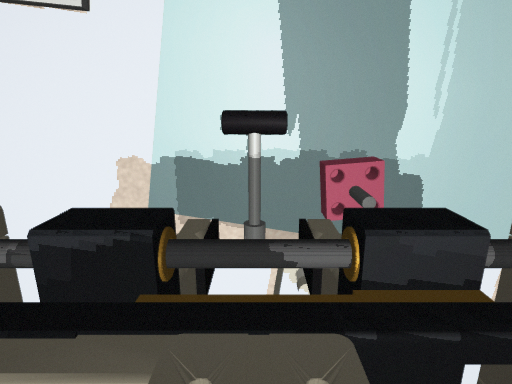

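The picture shows the key lying straight under the gripper: handle (254,122), shaft at column 254. The pink look-alike (352,190) is to the right, outside the 44 mm finger opening, and its stem stays below the gripper body.

move_arm(rows=[{"translation":[0.4,-0.45,4],"rot":[0,0,-0.5],"hand":0.5},{"translation":[0.4,-0.45,8],"rot":[0,0,-0.5],"hand":0.5},{"translation":[0.4,-0.45,11.5],"rot":[0,0,-0.5],"hand":0.5},{"translation":[0.4,-0.45,13.5],"rot":[0,0,-0.5],"hand":0.5},{"translation":[0.4,-0.45,14],"rot":[0,0,-0.5],"hand":0.5},{"translation":[0.4,-0.45,14],"rot":[0,0,-0.5],"hand":0.5},{"translation":[0.4,-0.45,14],"rot":[0,0,-0.5],"hand":1},{"translation":[0.4,-0.45,14],"rot":[0,0,-0.5],"hand":1}], squeeze=45)

```text
t: 25.47
eef_pos: [0.6478, -0.1066, 0.023]
ee_rot: [-3.141, 0.003, -2.97]
force: [0.5, -0.2, 0.6]
width: 0.0351
gripper_force: 0.0
```

move_arm(rows=[{"translation":[0,0,0],"rot":[0,0,0],"hand":1},{"translation":[0,0,0],"rot":[0,0,0],"hand":1},{"translation":[0,0,0],"rot":[0,0,0],"hand":1},{"translation":[0,0,0],"rot":[0,0,0],"hand":1}])

```text
t: 25.8
eef_pos: [0.6467, -0.1071, 0.0217]
ee_rot: [-3.142, 0.001, -2.971]
force: [-1.0, 2.1, 4.6]
width: 0.0104
gripper_force: 45.0
```

move_arm(rows=[{"translation":[0,0,-1],"rot":[0,0,0],"hand":1},{"translation":[0,0,-3],"rot":[0,0,0],"hand":1},{"translation":[0,0,-6],"rot":[0,0,0],"hand":1},{"translation":[0,0,-10],"rot":[0,0,0],"hand":1},{"translation":[0,0,-12],"rot":[0,0,0],"hand":1},{"translation":[0,0,-12],"rot":[0,0,0],"hand":1}])

```text
t: 26.3
eef_pos: [0.6493, -0.1073, 0.1478]
ee_rot: [-3.14, 0.009, -2.97]
force: [1.4, 0.5, -0.6]
width: 0.0105
gripper_force: 45.0
```

```bash
python3 g.py .4142 .304 .14; python3 - <<'E'
from h import *
rgb,d,c=grab('wrist','w14.png');P=cloud(d,c);s=arm.get_state();p=s['eef_pos']
m=(d>0)&(np.hypot(P[...,0]-p[0],P[...,1]-p[1])<.085)&(abs(P[...,2]-(p[2]-.011))<.035)&(P[...,0]<p[0]-.02)
Q=P[m];t=(p[0]-Q[:,0])
for a,b in [(.025,.035),(.035,.045),(.045,.055),(.055,.065)]:
    k=Q[(t>a)&(t<b)]; print(a,len(k),np.percentile(k[:,2]-p[2],[5,50,95]).round(4) if len(k) else '')
E
```

```text
t 26.3 shift [16.16 44.54  0.54] rot [-0.11  0.52  0.55] pos [ 0.6493 -0.1073  0.1478] F [ 1.4  0.5 -0.6] w 0.0105
0.025 445 [-0.0068 -0.0036 -0.002 ]
0.035 848 [-0.0061 -0.0029  0.0007]
0.045 2400 [-0.0029  0.0011  0.0026]
0.055 2378 [-0.0063  0.0001  0.0022]
```

The key is held level. Now to the long compartment.

move_arm(rows=[{"translation":[1.3,3.6,0],"rot":[0,0,0],"hand":1},{"translation":[2.6,7.2,0],"rot":[0,0,0],"hand":1},{"translation":[3.9,10.8,0],"rot":[0,0,0],"hand":1},{"translation":[5.2,14.4,0],"rot":[0,0,0],"hand":1},{"translation":[6.5,18,0],"rot":[0,0,0],"hand":1},{"translation":[7.8,21.6,0],"rot":[0,0,0],"hand":1},{"translation":[9.1,25.2,0],"rot":[0,0,0],"hand":1},{"translation":[10.4,28.8,0],"rot":[0,0,0],"hand":1}])

```text
t: 27.02
eef_pos: [0.4931, 0.1599, 0.1403]
ee_rot: [-3.141, -0.001, -2.972]
force: [1.4, 0.7, -2.0]
width: 0.0105
gripper_force: 45.0
```

```bash
python3 g.py .4142 .304 .10 -2.9955
```

```text
t 27.0167 shift [ 5.34 15.54  4.03] rot [-0.03 -0.08  1.36] pos [0.4931 0.1599 0.1403] F [ 1.4  0.7 -2. ] w 0.0105
```

move_arm(rows=[{"translation":[1.3,3.7,0],"rot":[0,0,1.4],"hand":1},{"translation":[2.6,7.4,0],"rot":[0,0,1.4],"hand":1},{"translation":[3.9,11.1,0],"rot":[0,0,1.4],"hand":1},{"translation":[5.2,14.8,0],"rot":[0,0,1.4],"hand":1},{"translation":[5.4,15.5,1.5],"rot":[0,0,1.4],"hand":1},{"translation":[5.4,15.5,4],"rot":[0,0,1.4],"hand":1},{"translation":[5.4,15.5,4],"rot":[0,0,1.4],"hand":1},{"translation":[5.4,15.5,4],"rot":[0,0,1.4],"hand":1}])

```text
t: 27.68
eef_pos: [0.4145, 0.3014, 0.0997]
ee_rot: [-3.138, -0.003, -2.995]
force: [0.6, -0.8, -0.9]
width: 0.0105
gripper_force: 45.0
```

```bash
python3 g.py .4142 .304 .0257 -2.9955; python3 - <<'E'
from h import *
rgb,d,c=grab('wrist','w15.png')
E
```

```text
t 27.6833 shift [-0.03  0.29  7.4 ] rot [-0.19 -0.18  0.  ] pos [0.4145 0.3014 0.0997] F [ 0.6 -0.8 -0.9] w 0.0105
```

View pics/w15.png

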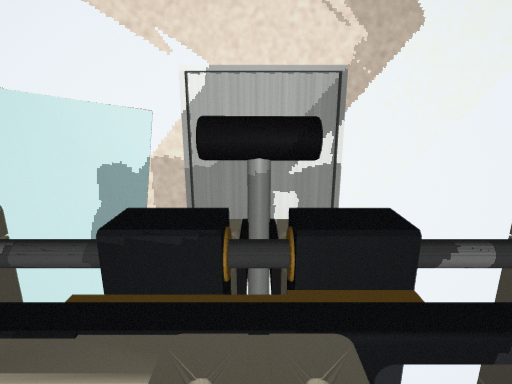

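The key, with its handle at (259,137), is centred over the long compartment and parallel to its walls. I lower it.

move_arm(rows=[{"translation":[0,0.25,2],"rot":[0,0,0],"hand":1},{"translation":[0,0.25,4],"rot":[0,0,0],"hand":1},{"translation":[0,0.25,6],"rot":[0,0,0],"hand":1},{"translation":[0,0.25,6.8],"rot":[0,0,0],"hand":1},{"translation":[0,0.25,7.1],"rot":[0,0,0],"hand":1},{"translation":[0,0.25,7.1],"rot":[0,0,0],"hand":1},{"translation":[0,0.25,7.1],"rot":[0,0,0],"hand":1},{"translation":[0,0.25,7.1],"rot":[0,0,0],"hand":1}])

```text
t: 28.4
eef_pos: [0.4157, 0.3058, 0.0311]
ee_rot: [3.14, 0.001, -2.996]
force: [-0.6, -0.1, -0.9]
width: 0.0106
gripper_force: 45.0
```

move_arm(rows=[{"translation":[0,0,0.2],"rot":[0,0,0],"hand":1},{"translation":[0,0,0.4],"rot":[0,0,0],"hand":1},{"translation":[0,0,0.5],"rot":[0,0,0],"hand":1},{"translation":[0,0,0.5],"rot":[0,0,0],"hand":1}])

```text
t: 28.73
eef_pos: [0.4153, 0.3055, 0.0256]
ee_rot: [3.141, 0.001, -2.995]
force: [-1.9, -2.2, 8.2]
width: 0.0106
gripper_force: 45.0
```

move_arm(rows=[{"translation":[0,0,0],"rot":[0,0,0],"hand":0.75},{"translation":[0,0,0],"rot":[0,0,0],"hand":0.6},{"translation":[0,0,0],"rot":[0,0,0],"hand":0.6},{"translation":[0,0,0],"rot":[0,0,0],"hand":0.6},{"translation":[0,0,-3],"rot":[0,0,0],"hand":0.6},{"translation":[0,0,-7],"rot":[0,0,0],"hand":0.6},{"translation":[0,0,-11],"rot":[0,0,0],"hand":0.6},{"translation":[0,0,-15],"rot":[0,0,0],"hand":0.6}])

```text
t: 29.4
eef_pos: [0.4148, 0.3047, 0.1764]
ee_rot: [-3.141, -0.001, -2.996]
force: [1.2, 1.0, 0.3]
width: 0.0349
gripper_force: 0.0
```

```bash
python3 - <<'E'
from h import *
rgb,d,c=grab('wrist');P=cloud(d,c)
m=(d>0)&(np.hypot(P[...,0]-.4142,P[...,1]-.304)<.09)&(P[...,2]>.0165)&(P[...,2]<.04)
Q=P[m];b=cv2.minAreaRect(Q[:,:2].astype(np.float32));print(len(Q),b)
for lo,hi in [(.34,.37),(.38,.40),(.42,.44),(.46,.49)]:
    k=Q[(Q[:,0]>lo)&(Q[:,0]<hi)];print(lo,len(k),np.percentile(k[:,2],95).round(4) if len(k) else '')
rgb,d,c=grab('top','top2.png');rgb2,d2,c2=grab('side','side2.png')
cv2.imwrite('pics/fin.png',cv2.resize(np.vstack([rgb[120:310,110:420],rgb2[100:340,100:410]])[:,:,::-1],None,fx=1.35,fy=1.35))
for n,r,cc,dd in [('top',rgb,c,d),('side',rgb2,c2,d2)]:
    for l in (['tube_rack','timer','reagent_jar'] if n=='top' else ['rotor_key']):
        for q in arm.pinpoint(l,n)[:2]: print(n,l,round(q['p'],2),toW(q['point'],cc).round(3))
P=cloud(d,c)
E
```

```text
2638 ((0.4124354422092438, 0.30520355701446533), (0.1263134926557541, 0.05964143946766853), 8.39653491973877)
0.34 1297 0.0259
0.38 223 0.0212
0.42 203 0.0211
0.46 262 0.0258
top tube_rack 0.69 [ 0.746 -0.013 -0.001]
top timer 0.86 [0.728 0.217 0.   ]
top timer 0.33 [ 0.472 -0.328  0.002]
top reagent_jar 0.89 [ 0.734 -0.219  0.002]
side rotor_key 0.62 [0.418 0.306 0.006]
```

View pics/fin.png

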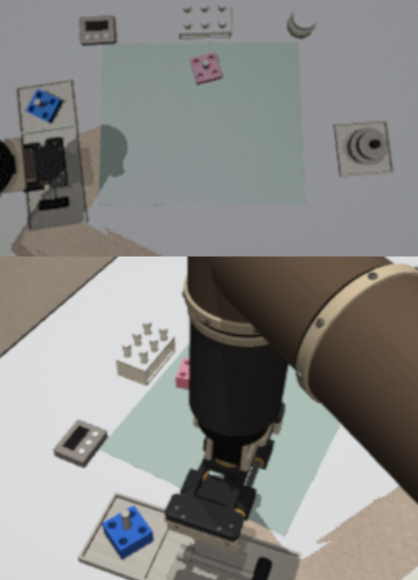

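The final pictures show the capped bucket in the square tray (370,147), the blue adapter in the short compartment (45,105) and the key flat in the long one (handle at 53,203). The rack, timer, jar and pink look-alike have not moved, and the gripper is clear of everything.

```bash
python3 -c "
from station import arm
print(arm.job_done())"
```

```text
the job is handed in; nothing more can be done
None
```

Both kits are made up and the job is handed in at about 30 s of the 136 s; by my last camera measurements every part sits within the stated tolerances, though the hand-in returned no verdict.

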